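# Slide the cover of a repaired instrument home and catch it

### The arm

A 6-joint arm with a two-finger parallel gripper is mounted at the origin on the work surface. World frame = base frame: x ahead of the robot, y to its left, z up, the work surface at z = 0. Lengths are in m, angles in rad, forces in N, time in s.
With the tool pointing down it reaches from about 0.35 to 0.975 m from the base axis. Payload 4.9 kg.
Tool frame: the origin (TCP) lies at the very end of the fingers, on their centre line; the grasp point (between the pads) lies 19 mm behind it; x points along the fingers, y is the direction in which the jaws open and shut, and the axes are right-handed (so a half turn about x gives the same grasp; the last joint's range is limited). The gripper opens to 85 mm and grips with 20 to 120 N. Pads are 22 mm wide; open, the fingers measure 114 mm over their backs; the gripper's body (76 mm by 85 mm) begins 54 mm behind the grasp point. The pads swing forward as they close: fully open they stand 13 mm farther back than shut.
Start: joints at [-1.443, 0.053, 1.613, -0, 1.476, -0.119], TCP at [0.153, -0.606, 0.231] pointing down, gripper open.
Joint ranges: [-3.01, 3.01], [-1.01, 2.22], [0.06, 2.58], [-1.02, 4.17], [0.09, 2.62], [-3.14, 3.14]. Speed limits (rad/s): [2.57, 2.57, 3.14, 3.14, 3.14, 3.14].

### API

Orientations are given as a rotation vector (axis times angle).
In Python, from station import ctrl, get_image, calibration, finish_job, search_frame, cut_out, mark_of gives the robot as it stands. The module is installed in compiled form; this text tells all that it offers.
- The arm moves only by the tool arm_command, never from a script. Its argument "plan" is a list that holds one entry, the list of rows, each a list of 7 numbers: the shift along the tool's x, y, z in m, then the turn, a rotation vector about the tool's x, y, z in degrees, then the finger opening in m, from 0 to 0.0854. A call has 1 to 20 rows; each row shifts and turns the pose as measured when the row begins, along the tool's axes as they then stand; what a row does not reach is not made up. A row lasts 1/12 s, in which the tool goes at most 41.7 mm and 7.16 degrees, less where a joint would pass 70% of its speed; a pose out of reach is approached as far as the arm can. A call with a gripper value outside its range is refused whole. The fingers move at their own pace and stop on an object; "squeeze" is the grip in N (left out, the last holds). Time passes only in rows, so rows that do not move let the fingers close. It gives the time, the measured TCP pose, the force and the opening at its end, in the units of the state.
- ctrl.get_obs(): the state, without advancing time (a new reading comes with each control period).
- get_image(name): name is "side" or "top"; returns the picture (384x512x3 uint8, red, green, blue); there is no depth.
- calibration(name): a dict with "fx", "fy", "cx", "cy" (pixels), "cam_to_world" (4x4, takes a point from camera to world coordinates). Camera axes: x right, y down, z forward; pixel columns grow to the right and rows downward; lengths in m; the calibration is good to about 2 mm. A picture is of the moment at which its call begins. calibration takes no time and is no camera call.
- finish_job(): hands the job in, once; it reports no verdict.
Trained networks look in the newest picture that a camera, given by its name, has taken for a name from the list of things; names that differ only in an ending like _2 or _b are one class to them, and where a whole thing is asked for, a point or a joint stands for the part that bears it (a point fixed in the world has none). Each returns a list of dicts, best first, with "conf" (0 to 1); they miss things now and then, are a little off and sometimes report something else, mostly with a low value. They report only what shows in the picture. A call takes as long as a camera call.
- search_frame(camera, thing): "at" ([x, y, z] in m, in the coordinates of the camera as it stood for that picture, good to about 4 mm: the middle of the surface that is visible of it).
- cut_out(camera, thing): "mask" (384x512 bool, what is visible of it).
- mark_of(camera, thing): "at" ([x, y, z] in m, in the coordinates of the camera as it stood for that picture, good to about 4 mm: a listed point, or the origin of a listed thing).
The state is a dict: "t": time; "q": joint angles; "dq": joint speeds; "effort": joint torques, N m; "tool_pos": TCP position; "tool_rot": TCP orientation; "contact_force": force on the tool from outside, world axes, zero at the start; "wrist_torque": the same for the moment, N m; "opening": finger opening in m.
Only numpy, scipy, OpenCV 4.12 (cv2) and the standard library are available. Lean on these libraries where they do the work, as an engineer would, in place of code of your own. Each camera call takes 0.05 s, during which the arm holds its last target. There are 200 camera calls.

### The job

Close up the repaired instrument: its loose cover is lying a little too far along on the springy gasket of the case. Press the cover down and drag it back until its ears are under the four lips of the case and it is fully home against the end wall, then swing the catch round behind it until it is shut. The cover is thin sheet, so do not load it with more than about 20 N, and leave the other things on the bench where they are.

Things in the scene. Friction and masses are not known exactly. Their poses are not given: they have to be found in the camera images.
- case: Grey metal instrument case, 180 mm long (x) by 160 mm wide (y), fixed to the bench, open on top; side walls to z 65 mm, inner faces at y +-72 mm. Origin: centre of its underside, on the bench. Its x axis runs from the end wall that the cover must touch towards the catch; the cover slides home along the case's -x. End deck with the catch: x 40 to 90 mm, top at z 57 mm.
- end_wall (a point): Middle of the inner face of the end wall, where the home cover's edge touches: case x -82 mm, y 0, z 60.5 mm. The wall is 65 mm high.
- lip (a point): One of four lips on the side walls, pointing inwards over the edge of the opening (5 mm deep, 16 mm long, 3 mm thick, top level with the walls). The point: middle of the underside of the lip at case x -67, y 69.5, z 62 mm; the others are at (-67, -69.5) and (23, +-69.5).
- gasket (a point): Springy gasket: four copper-coloured spring fingers standing in the side ledges, at case x -46 and 27, y +-58 mm. The point: case x -9.5, y 0, z 57 mm, midway between the four, at the height of the ledges. Together 3 N per mm; after 2.6 mm the cover also meets black rubber buffers beside them (8 N per mm more), after 4.6 mm the hard ledges.
- cover_top (a point): Loose aluminium cover, 120 (x) by 132 (y) by 3 mm, 0.2 kg, two ears a side (12 mm long, 5 mm out, 45 mm from the middle). Point: centre of its flat top; axes as the case's. At first top z about 64.6 mm, 17 to 22 mm short of home; home at case x -22 mm, top z 62 mm. To pass the lips press it 2.6 mm down (12 to 15 N near its middle; off-middle it tips and jams). Slides easily. Dents over 20 N.
- catch (a joint): Angle of the swivel catch on the end deck, rad: 0 = shut (bar along the case's -x, its tip 2 mm behind the edge of the home cover), about 1.5 to 1.85 = open (bar towards the case's -y). Turns with about 2 N at the knob, stays where left, stops at 0. It cannot shut unless the cover is home.
- catch_knob (a point): Centre, half-way up, of the black upright round knob of the catch, 12 mm in diameter, standing from 5 to 23 mm above the end deck, 24 mm from the pivot; it turns with the catch. The bar under it is steel, 12 mm wide, 6 mm high and reaches 32 mm from the pivot.
- catch_pivot (a point): Pivot of the catch, at deck height (57 mm above the bench), case x 72 mm, y 0; the axis is vertical.
- screwdriver: Bystander: screwdriver lying on the bench, to be left alone. Origin at its underside.
- board: Bystander: spare green circuit board 100 x 70 mm lying flat, to be left alone. Origin: centre of its underside.
- flux: Bystander: small bottle, 36 mm across, 75 mm tall, standing, to be left alone. Origin: centre of its underside.

How it is judged:
By the outcome, as a careful person would: the job done as asked, in the order asked, and still so for the second after the job is handed in, with the robot touching nothing.
It also fails if it takes over 64 s, if anything falls off the work surface, if the arm or the gripper's body presses on something with over 40 N, if the wrist force passes 120 N, or if a joint passes its speed limit or range.

## Working session

There is one attempt and no reset: what is moved stays moved. The work goes in short steps, Python scripts to look and compute and a tool call to move; the robot and the scene stay as the last step left them, time stands still between calls to the robot, and variables do not carry over. Pictures are saved under pics/ and viewed, about 8 in all and at most 12, crops included, and the job is handed in when it is done.

Besides the shell and the picture viewer there is one more tool, called after "Call:" by a JSON object that holds its "fn" and its "kwargs". arm_command: Moves the arm, as the interface text tells. Its arguments: {"type":"object","properties":{"plan":{"type":"array","items":{"type":"array","items":{"type":"array","items":{"type":"number"}}}},"squeeze":{"type":"number"}},"required":["plan"]}

```bash
mkdir -p pics
cat > h.py <<'E'
import numpy as np, cv2
from station import *
def W(cam,p):
    T=np.array(calibration(cam)["cam_to_world"]); return T[:3,:3]@np.array(p)+T[:3,3]
def marks(cams,things,f=mark_of):
    for c in cams:
        for t in things:
            for r in f(c,t)[:2]:
                print(c,t,round(r["conf"],2),np.round(W(c,r["at"])*1000,1))
def snap(c,n,crop=None,s=1):
    im=get_image(c)[:,:,::-1]
    if crop: im=im[crop[1]:crop[3],crop[0]:crop[2]]
    cv2.imwrite("pics/"+n,cv2.resize(im,None,fx=s,fy=s,interpolation=cv2.INTER_CUBIC))
E
python3 - <<'E'
from h import *
snap("top","t0.png"); snap("side","s0.png")
marks(["top","side"],["case","end_wall","gasket","cover_top","catch_knob","catch_pivot","lip","screwdriver","board","flux"])
o=ctrl.get_obs(); print(o)
for c in("top","side"): print(calibration(c))
E
```

```text
top end_wall 0.88 [450.3 -50.3  59.7]
top end_wall 0.16 [606.1 -69.8  59.1]
top cover_top 0.64 [532.  -58.   64.4]
top catch_knob 0.57 [607.  -88.   67.4]
top catch_pivot 0.63 [608.6 -69.4  58.8]
top lip 0.59 [475.6  15.5  62.6]
top screwdriver 0.61 [506.7 358.8  -1.7]
top flux 0.54 [725.6 312.9   1.4]
side case 0.82 [ 5.354e+02 -6.170e+01 -1.000e-01]
side end_wall 0.85 [452.7 -49.5  61.4]
side gasket 0.96 [529.7 -60.   59. ]
side gasket 0.44 [480.1  14.9  60.5]
side cover_top 0.86 [532.7 -61.9  62.5]
side catch_knob 0.62 [604.9 -92.8  71.2]
side catch_pivot 0.72 [608.  -70.5  60.1]
side lip 0.73 [478.4  14.   60.8]
side screwdriver 0.73 [507.7 356.9  -2.9]
side board 0.66 [ 472.8 -357.9   -0.8]
side board 0.45 [476.9  17.1  57.4]
side flux 0.76 [730.7 314.7  -1.3]
{'t': 1.1, 'q': array([-1.44300393e+00,  5.27208789e-02,  1.61285125e+00,  2.39534966e-05,
        1.47600908e+00, -1.19019954e-01]), 'dq': array([-6.57710879e-04,  6.72891801e-04,  8.71286940e-05,  4.59842792e-04,
        4.86018608e-04, -1.71842472e-04]), 'effort': array([ 6.40000762e-04, -3.93688881e+01, -3.70462024e+01
[... 374 characters left out ...]
 481.40852830485164, 'cx': 256.7331558650705, 'cy': 183.02488418448775, 'cam_to_world': array([[-0.01037276, -0.99351494,  0.11322753,  0.46160615],
       [-0.99991653,  0.011178  ,  0.00647916, -0.03200444],
       [-0.0077028 , -0.11315087, -0.99354796,  1.21440754],
       [ 0.        ,  0.        ,  0.        ,  1.        ]])}
{'fx': 380.23419351006675, 'fy': 380.23419351006675, 'cx': 251.56291185125124, 'cy': 193.77019562907194, 'cam_to_world': array([[-0.89886709, -0.21241259,  0.38329993,  0.22458831],
       [-0.43787615,  0.47006185, -0.76635914,  0.72551843],
       [-0.01739034, -0.85669291, -0.51553354,  0.57900772],
       [ 0.        ,  0.        ,  0.        ,  1.        ]])}
```

View pics/t0.png

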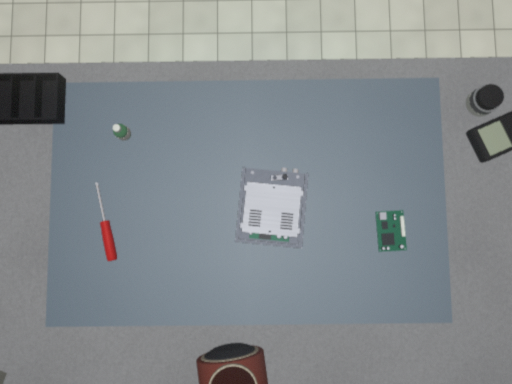

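View pics/s0.png

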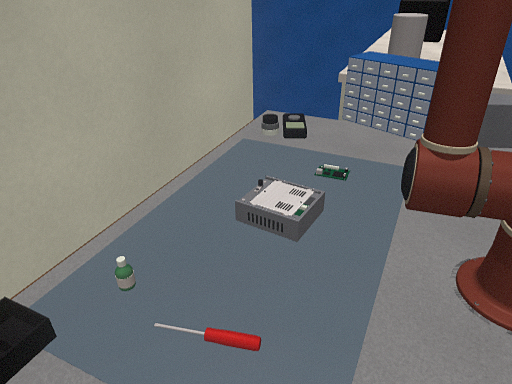

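The top view shows the case around (272,207), with the end wall towards the robot (bottom) and the knob open at about (285,176). The bystanders are well clear. I'll refine the yaw next.

Run:
```python
from h import *
snap("top","t1.png",(220,155,325,260),6)
for k in range(4): marks(["top","side"],["end_wall","cover_top","catch_knob","catch_pivot","case","gasket"])
for c,th in(("top","cover_top"),("top","case")):
    for r in cut_out(c,th)[:2]:
        m=r["mask"].astype(np.uint8); cs=max(cv2.findContours(m,0,2)[0],key=cv2.contourArea)
        print(c,th,r["conf"],cv2.minAreaRect(cs))
```

```text
top end_wall 0.83 [454.  -50.2  60.5]
top cover_top 0.83 [531.5 -58.5  60.8]
top catch_knob 0.52 [606.9 -92.1  70.1]
top catch_knob 0.27 [454.1 -51.9  61.8]
top catch_pivot 0.89 [604.1 -68.2  57.6]
top case 0.36 [5.065e+02 3.594e+02 4.000e-01]
side end_wall 0.85 [452.7 -49.5  61.4]
side cover_top 0.86 [532.7 -61.9  62.5]
side catch_knob 0.62 [604.9 -92.8  71.2]
side catch_pivot 0.72 [608.  -70.5  60.1]
side case 0.82 [ 5.354e+02 -6.170e+01 -1.000e-01]
side gasket 0.96 [529.7 -60.   59. ]
side gasket 0.44 [480.1  14.9  60.5]
top end_wall 0.83 [454.  -50.2  60.5]
top cover_top 0.83 [531.5 -58.5  60.8]
top catch_knob 0.52 [606.9 -92.1  70.1]
top catch_knob 0.27 [454.1 -51.9  61.8]
top catch_pivot 0.89 [604.1 -68.2  57.6]
top case 0.36 [5.065e+02 3.594e+02 4.000e-01]
side end_wall 0.85 [452.7 -49.5  61.4]
side cover_top 0.86 [532.7 -61.9  62.5]
side catch_knob 0.62 [604.9 -92.8  71.2]
side catch_pivot 0.72 [608.  -70.5  60.1]
side case 0.82 [ 5.354e+02 -6.170e+01 -1.000e-01]
side gasket 0.96 [529.7 -60.   59. ]
side gasket 0.44 [480.1  14.9  60.5]
top end_wall 0.83 [454.  -50.2  60.5]
to
[... 553 characters left out ...]
 -58.5  60.8]
top catch_knob 0.52 [606.9 -92.1  70.1]
top catch_knob 0.27 [454.1 -51.9  61.8]
top catch_pivot 0.89 [604.1 -68.2  57.6]
top case 0.36 [5.065e+02 3.594e+02 4.000e-01]
side end_wall 0.85 [452.7 -49.5  61.4]
side cover_top 0.86 [532.7 -61.9  62.5]
side catch_knob 0.62 [604.9 -92.8  71.2]
side catch_pivot 0.72 [608.  -70.5  60.1]
side case 0.82 [ 5.354e+02 -6.170e+01 -1.000e-01]
side gasket 0.96 [529.7 -60.   59. ]
side gasket 0.44 [480.1  14.9  60.5]
top cover_top 0.85 ((271.4623718261719, 209.5305938720703), (59.612911224365234, 50.42058181762695), 5.906140327453613)
top case 0.78 ((271.232666015625, 205.67324829101562), (68.45854949951172, 79.30445098876953), 5.710593223571777)
```

View pics/t1.png

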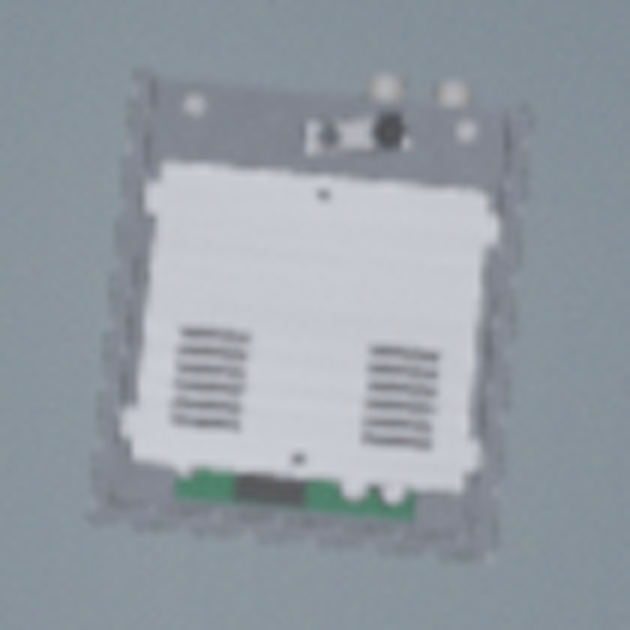

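The enlarged view agrees with the networks. Yaw is about -6.4°, the cover sits about 19 mm short of home, and the catch bar points to -y with the knob at crop (388,130). Now I'll compute the moves.

```bash
cat >> h.py <<'E'
from scipy.spatial.transform import Rotation as R
a=np.radians(-6.4); ex=np.array([np.cos(a),np.sin(a),0]); ey=np.array([-np.sin(a),np.cos(a),0]); O=np.array([535.5,-61,0])
def P(x,y,z): return O+x*ex+y*ey+np.array([0,0,z])
def C(p): d=np.array(p)-O; return np.array([d@ex,d@ey,d[2]])
def st():
    o=ctrl.get_obs(); M=R.from_rotvec(o["tool_rot"]).as_matrix(); p=o["tool_pos"]*1000
    print("t",round(o["t"],2),"tcp",p.round(1),"case",C(p).round(1),"F",o["contact_force"].round(1),"open",round(o["opening"],4),"q",o["q"].round(2))
    return p,M
def go(x,y,z,jaw=None):
    """shift in tool axes (mm) and tool-x turn (deg) so that tool y lies along case angle jaw (deg, mod 180)"""
    p,M=st(); print("shift",(M.T@(P(x,y,z)-p)).round(1),"M",M.round(3).tolist())
    if jaw is not None:
        d=np.radians(jaw)+a; v=M.T@np.array([np.cos(d),np.sin(d),0]); t=np.degrees(np.arctan2(v[2],v[1]))
        print("turn about x",round((t+90)%180-90,1),"(+-180)")
E
python3 - <<'E'
from h import *
go(-4,0,110,90); go(-4,0,110,0)
# tilt correction to true down
p,M=st(); print(M[:,0])
E
```

```text
t 3.65 tcp [ 152.7 -606.1  231.3] case [-319.7 -584.3  231.3] F [ 0.2 -0.3 -0. ] open 0.0855 q [-1.44  0.05  1.61 -0.    1.48 -0.12]
shift [ 121.3 -436.4 -500.6] M [[-0.0, 0.244, -0.97], [-0.0, -0.97, -0.244], [-1.0, 0.0, 0.0]]
turn about x 20.5 (+-180)
t 3.65 tcp [ 152.7 -606.1  231.3] case [-319.7 -584.3  231.3] F [ 0.2 -0.3 -0. ] open 0.0855 q [-1.44  0.05  1.61 -0.    1.48 -0.12]
shift [ 121.3 -436.4 -500.6] M [[-0.0, 0.244, -0.97], [-0.0, -0.97, -0.244], [-1.0, 0.0, 0.0]]
turn about x -69.5 (+-180)
t 3.65 tcp [ 152.7 -606.1  231.3] case [-319.7 -584.3  231.3] F [ 0.2 -0.3 -0. ] open 0.0855 q [-1.44  0.05  1.61 -0.    1.48 -0.12]
[-8.47951060e-07 -1.55910593e-05 -1.00000000e+00]
```

Call:
{"fn": "arm_command", "kwargs": {"plan": [[[0, -0.0218, -0.025, 0, 0, 0, 0], [0, -0.0218, -0.025, 0, 0, 0, 0], [0, -0.0218, -0.025, 0, 0, 0, 0], [0, -0.0218, -0.025, 0, 0, 0, 0], [0, -0.0218, -0.025, 0, 0, 0, 0], [0, -0.0218, -0.025, 0, 0, 0, 0], [0, -0.0218, -0.025, 0, 0, 0, 0], [0, -0.0218, -0.025, 0, 0, 0, 0], [0, -0.0218, -0.025, 0, 0, 0, 0], [0, -0.0218, -0.025, 0, 0, 0, 0], [0, -0.0218, -0.025, 0, 0, 0, 0], [0, -0.0218, -0.025, 0, 0, 0, 0], [0, -0.0218, -0.025, 0, 0, 0, 0], [0, -0.0218, -0.025, 0, 0, 0, 0], [0, -0.0218, -0.025, 0, 0, 0, 0], [0, -0.0218, -0.025, 0, 0, 0, 0], [0, -0.0218, -0.025, 0, 0, 0, 0], [0, -0.0218, -0.025, 0, 0, 0, 0], [0, -0.0218, -0.025, 0, 0, 0, 0], [0, 0, 0, 6.8, 0, 0, 0]]], "squeeze": 20}}

```text
t: 5.32
tool_pos: [0.528, -0.0664, 0.233]
tool_rot: [2.167, 0.121, -2.148]
contact_force: [-0.8, -0.7, -0.3]
opening: 0.0002
```

```bash
python3 -c "
from h import *
go(-4,0,110,90)"
```

```text
t 5.32 tcp [528.  -66.4 233. ] case [ -6.9  -6.2 233. ] F [-0.8 -0.7 -0.3] open 0.0002 q [-0.26 -0.18  1.83 -0.    1.48  1.19]
shift [122.9  -6.2  -3.2] M [[0.009, 0.118, -0.993], [-0.006, -0.993, -0.118], [-1.0, 0.007, -0.008]]
turn about x 13.2 (+-180)
```

Call:
{"fn": "arm_command", "kwargs": {"plan": [[[0, 0, 0, 6.6, 0, 0, 0], [0, 0, 0, 6.6, 0, 0, 0], [0.025, -0.006, -0.003, 0, 0, 0, 0], [0.03, 0, 0, 0, 0, 0, 0], [0.03, 0, 0, 0, 0, 0, 0], [0.03, 0, 0, 0, 0, 0, 0], [0, 0, 0, 0, 0, 0, 0], [0, 0, 0, 0, 0, 0, 0]]]}}

```text
t: 5.98
tool_pos: [0.5377, -0.0579, 0.119]
tool_rot: [-2.183, 0.138, 2.142]
contact_force: [0.6, 0.4, 0.3]
opening: 0.0006
```

```bash
python3 -c "
from h import *
go(-4,0,66,90)
marks(['side'],['cover_top','end_wall','catch_knob','catch_pivot'])
snap('side','s1.png',(200,120,360,260),5)"
```

```text
t 5.98 tcp [537.7 -57.9 119. ] case [  1.8   3.4 119. ] F [0.6 0.4 0.3] open 0.0006 q [-0.24 -0.06  1.92 -0.    1.26  1.45]
shift [52.9  3.1  6.8] M [[0.018, -0.12, -0.993], [-0.008, -0.993, 0.12], [-1.0, 0.006, -0.019]]
turn about x -0.5 (+-180)
side cover_top 0.86 [532.7 -61.9  62.5]
side end_wall 0.85 [452.7 -49.5  61.4]
side catch_knob 0.62 [604.9 -92.8  71.2]
side catch_pivot 0.72 [608.  -70.5  60.1]
```

View pics/s1.png

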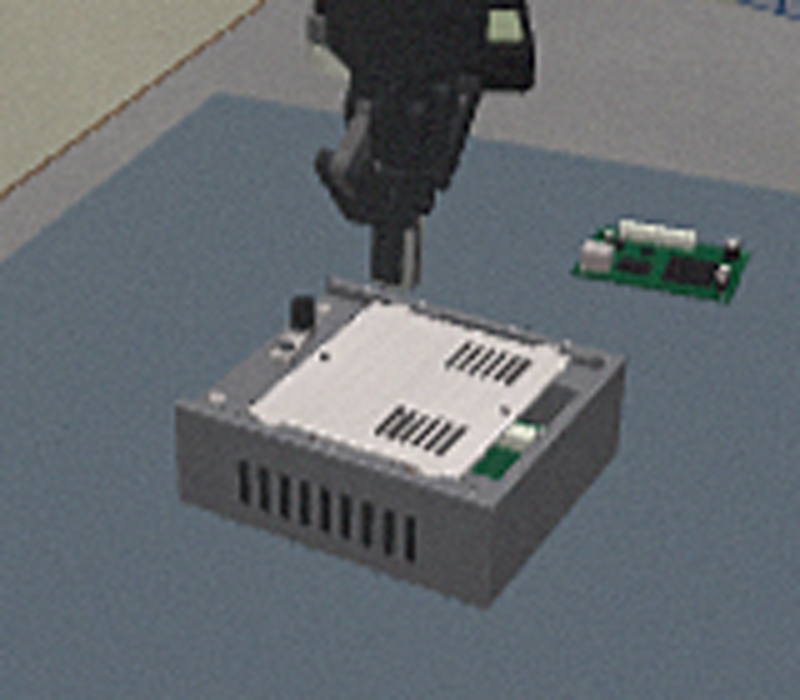

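The fingers are shut above the cover's middle, with the cover unmoved and the knob at crop (302,310). I'll level the small tilt and descend to just above the cover.

Call:
{"fn": "arm_command", "kwargs": {"plan": [[[0, 0.003, 0.006, 0, -1.1, -0.35, 0], [0.02, 0, 0, 0, 0, 0, 0], [0.015, 0, 0, 0, 0, 0, 0], [0.008, 0, 0, 0, 0, 0, 0], [0, 0, 0, 0, 0, 0, 0], [0, 0, 0, 0, 0, 0, 0]]]}}

```text
t: 6.73
tool_pos: [0.5378, -0.0631, 0.0867]
tool_rot: [-2.178, 0.133, 2.143]
contact_force: [0.1, 1.0, 0.7]
opening: -0.0002
```

```bash
python3 -c "
from h import *
go(-4,0,66,90)"
```

```text
t 6.73 tcp [537.8 -63.1  86.7] case [ 2.5 -1.9 86.7] F [0.1 1.  0.7] open -0.0002 q [-0.25 -0.02  1.94  0.    1.21  1.44]
shift [20.6 -1.8  6.9] M [[0.016, -0.12, -0.993], [-0.003, -0.993, 0.12], [-1.0, 0.001, -0.016]]
turn about x -0.5 (+-180)
```

Call:
{"fn": "arm_command", "kwargs": {"plan": [[[0, -0.002, 0.004, 0, -0.8, 0, 0], [0.005, 0, 0.004, 0, -0.5, 0, 0], [0.006, 0, 0, 0, 0, 0, 0], [0.003, 0, 0, 0, 0, 0, 0], [0, 0, 0, 0, 0, 0, 0]]]}}

```text
t: 7.15
tool_pos: [0.5312, -0.0605, 0.0751]
tool_rot: [-2.156, 0.132, 2.164]
contact_force: [-0.5, -0.4, -0.2]
opening: 0.0
```

```bash
python3 -c "
from h import *
go(-4,0,66,90)"
```

```text
t 7.15 tcp [531.2 -60.5  75.1] case [-4.4  0.  75.1] F [-0.5 -0.4 -0.2] open 0.0 q [-0.25 -0.01  1.95 -0.    1.2   1.44]
shift [ 9.1  0.  -0.4] M [[-0.004, -0.12, -0.993], [-0.002, -0.993, 0.12], [-1.0, 0.002, 0.004]]
turn about x -0.5 (+-180)
```

Positioned over the middle and level, so now I'll go down to contact.

Call:
{"fn": "arm_command", "kwargs": {"plan": [[[0.005, 0, 0, 0, 0, 0, 0], [0.003, 0, 0, 0, 0, 0, 0], [0.0015, 0, 0, 0, 0, 0, 0], [0, 0, 0, 0, 0, 0, 0]]]}}

```text
t: 7.48
tool_pos: [0.531, -0.0604, 0.0643]
tool_rot: [-2.156, 0.132, 2.165]
contact_force: [-0.2, -0.2, 0.7]
opening: -0.0001
```

Call:
{"fn": "arm_command", "kwargs": {"plan": [[[0.001, 0, 0, 0, 0, 0, 0], [0.001, 0, 0, 0, 0, 0, 0], [0, 0, 0, 0, 0, 0, 0]]]}}

```text
t: 7.73
tool_pos: [0.5317, -0.0605, 0.0634]
tool_rot: [-2.157, 0.132, 2.164]
contact_force: [-0.1, 0.7, 3.7]
opening: -0.0002
```

Call:
{"fn": "arm_command", "kwargs": {"plan": [[[0.001, 0, 0, 0, 0, 0, 0], [0.001, 0, 0, 0, 0, 0, 0], [0, 0, 0, 0, 0, 0, 0], [0, 0, 0, 0, 0, 0, 0]]]}}

```text
t: 8.07
tool_pos: [0.5331, -0.0609, 0.0634]
tool_rot: [-2.16, 0.133, 2.161]
contact_force: [-0.7, 0.1, 3.4]
opening: 0.0002
```

Call:
{"fn": "arm_command", "kwargs": {"plan": [[[0.0015, 0, 0.0005, 0, 0, 0, 0], [0.0015, 0, 0.0005, 0, 0, 0, 0], [0.0015, 0, 0.0005, 0, 0, 0, 0]]]}}

```text
t: 8.32
tool_pos: [0.5336, -0.0611, 0.0615]
tool_rot: [-2.165, 0.133, 2.157]
contact_force: [-2.1, 1.4, 11.8]
opening: -0.0002
```

```bash
python3 -c "
from h import *
go(-22,0,61.4,90)"
```

```text
t 8.32 tcp [533.6 -61.1  61.5] case [-1.9 -0.3 61.5] F [-2.1  1.4 11.8] open -0.0002 q [-0.25  0.01  1.95 -0.    1.17  1.44]
shift [-0.  -0.1 20.1] M [[0.004, -0.12, -0.993], [-0.003, -0.993, 0.12], [-1.0, 0.003, -0.004]]
turn about x -0.5 (+-180)
```

Call:
{"fn": "arm_command", "kwargs": {"plan": [[[0.001, 0, 0.002, 0, -0.1, 0, 0], [0.001, 0, 0.003, 0, -0.1, 0, 0], [0.001, 0, 0.003, 0, -0.1, 0, 0]]]}}

```text
t: 8.57
tool_pos: [0.5312, -0.0612, 0.0629]
tool_rot: [-2.174, 0.135, 2.148]
contact_force: [1.1, 0.3, 4.3]
opening: -0.0001
```

```bash
python3 -c "
from h import *
st()
marks(['side','top'],['cover_top'])"
```

```text
t 8.57 tcp [531.2 -61.2  62.9] case [-4.3 -0.7 62.9] F [1.1 0.3 4.3] open -0.0001 q [-0.25 -0.    1.97 -0.    1.17  1.44]
side cover_top 0.66 [528.5 -59.6  63.8]
top cover_top 0.83 [531.5 -58.5  60.8]
```

Call:
{"fn": "arm_command", "kwargs": {"plan": [[[0.0015, 0, 0, 0, -0.4, 0, 0], [0.0015, 0, 0, 0, -0.4, 0, 0], [0.0015, 0, 0, 0, -0.3, 0, 0]]]}}

```text
t: 8.92
tool_pos: [0.5322, -0.0614, 0.0614]
tool_rot: [-2.154, 0.134, 2.167]
contact_force: [-2.9, 0.9, 12.8]
opening: -0.0003
```

Call:
{"fn": "arm_command", "kwargs": {"plan": [[[0.0015, 0, 0.002, 0, -0.2, 0, 0], [0.0015, 0, 0.002, 0, -0.2, 0, 0]]]}}

```text
t: 9.08
tool_pos: [0.5322, -0.0614, 0.062]
tool_rot: [-2.156, 0.134, 2.166]
contact_force: [2.0, 0.1, 7.0]
opening: 0.0002
```

```bash
python3 -c "
from h import *
p,M=st();print(M.round(3))
snap('top','t2.png',(220,155,325,260),6)"
```

```text
t 9.08 tcp [532.2 -61.4  62. ] case [-3.2 -0.7 62. ] F [2.  0.1 7. ] open 0.0002 q [-0.25  0.01  1.95 -0.    1.18  1.44]
[[-0.005 -0.12  -0.993]
 [-0.003 -0.993  0.12 ]
 [-1.     0.004  0.004]]
```

Call:
{"fn": "arm_command", "kwargs": {"plan": [[[0.0022, 0, 0.003, 0, 0, 0, 0], [0.0022, 0, 0.003, 0, 0, 0, 0]]]}}

```text
t: 9.3
tool_pos: [0.5315, -0.0613, 0.0617]
tool_rot: [-2.169, 0.135, 2.152]
contact_force: [2.8, 0.8, 9.2]
opening: -0.0001
```

Call:
{"fn": "arm_command", "kwargs": {"plan": [[[0.0022, 0, 0.003, 0, 0, 0, 0], [0.0022, 0, 0.003, 0, 0, 0, 0]]]}}

```text
t: 9.47
tool_pos: [0.531, -0.0613, 0.0619]
tool_rot: [-2.184, 0.136, 2.138]
contact_force: [1.2, 0.9, 8.3]
opening: 0.0
```

View pics/t2.png

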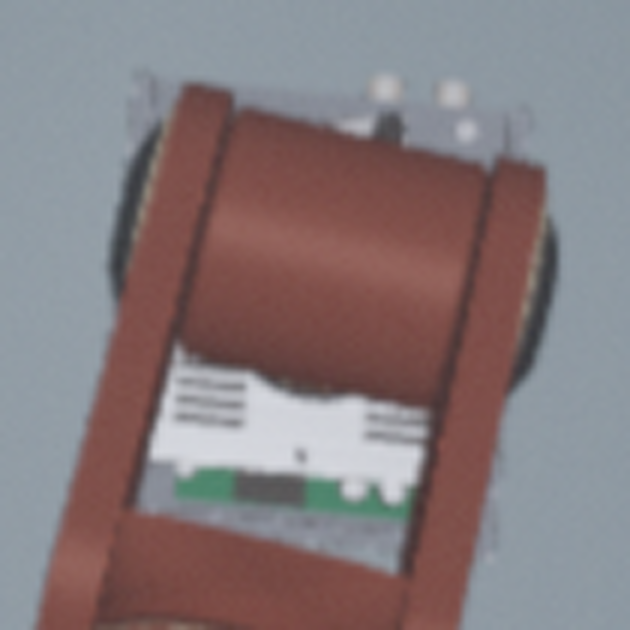

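```bash
python3 -c "
from h import *
p,M=st();print(M.round(3)); o=ctrl.get_obs(); print(o['wrist_torque'])
snap('side','s2.png',(220,150,350,250),6)"
```

```text
t 9.47 tcp [531.  -61.3  61.9] case [-4.4 -0.8 61.9] F [1.2 0.9 8.3] open 0.0 q [-0.25 -0.01  1.97 -0.    1.15  1.44]
[[ 0.021 -0.121 -0.992]
 [-0.006 -0.993  0.121]
 [-1.     0.003 -0.022]]
[ 0.17761949 -0.39278962  0.02483741]
```

View pics/s2.png

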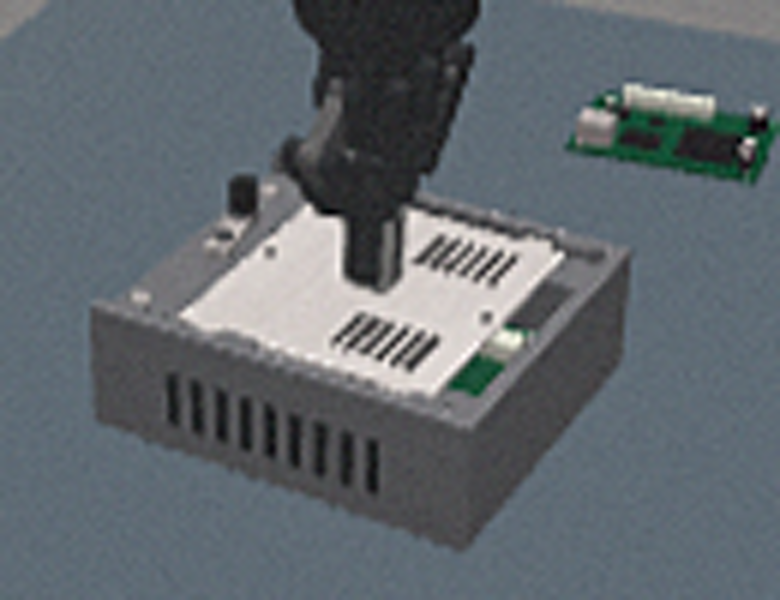

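The cover hasn't moved yet: its hole is still at top crop (300,457), and the fingertip is near the middle. Small steps are being absorbed by compliance, so I'll command more lateral lead with a tilt correction.

Call:
{"fn": "arm_command", "kwargs": {"plan": [[[0.002, 0, 0.004, 0, -0.8, 0, 0], [0.002, 0, 0.005, 0, -0.8, 0, 0], [0.002, 0, 0.005, 0, -0.8, 0, 0]]]}}

```text
t: 9.77
tool_pos: [0.5242, -0.0605, 0.0619]
tool_rot: [-2.156, 0.135, 2.164]
contact_force: [2.3, 0.1, 8.9]
opening: -0.0001
```

```bash
python3 -c "
from h import *
st()
marks(['side','top'],['cover_top'])
snap('top','t3.png',(220,155,325,260),6)"
```

```text
t 9.77 tcp [524.2 -60.5  61.9] case [-11.3  -0.8  61.9] F [2.3 0.1 8.9] open -0.0001 q [-0.25 -0.01  1.97 -0.    1.18  1.44]
side cover_top 0.71 [528.  -58.1  61.9]
side cover_top 0.43 [ 474.8 -355.7   -3.7]
top cover_top 0.82 [532.3 -61.1  57.3]
```

View pics/t3.png

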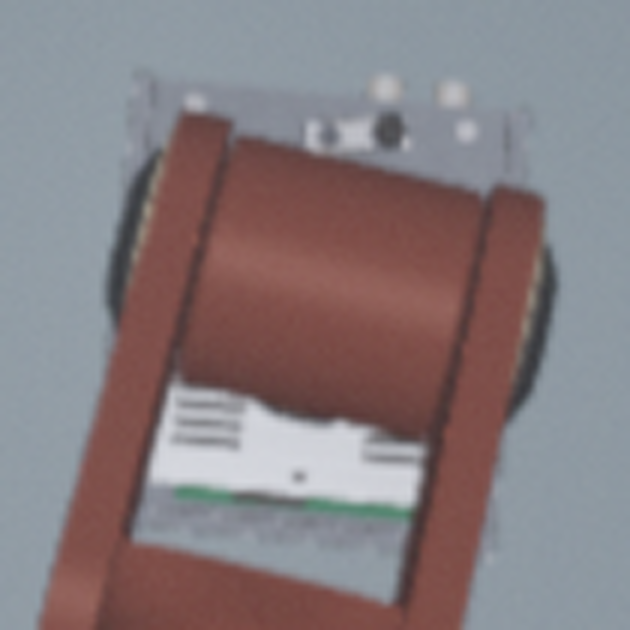

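The cover moved with the finger: the hole went from row 457 to 477, about 7 mm, with no slip. I'll carry on.

Call:
{"fn": "arm_command", "kwargs": {"plan": [[[0.0024, 0, 0.004, 0, -0.4, 0, 0], [0.0024, 0, 0.005, 0, -0.6, 0, 0], [0.0024, 0, 0.005, 0, -0.6, 0, 0]]]}}

```text
t: 10.17
tool_pos: [0.5185, -0.0599, 0.0618]
tool_rot: [-2.146, 0.135, 2.172]
contact_force: [2.5, 0.7, 8.7]
opening: 0.0
```

```bash
python3 -c "
from h import *
p,M=st();print(M[:,0].round(3))"
```

```text
t 10.17 tcp [518.5 -59.9  61.8] case [-17.   -0.8  61.8] F [2.5 0.7 8.7] open 0.0 q [-0.26 -0.01  1.98 -0.01  1.19  1.44]
[-0.012 -0.002 -1.   ]
```

Call:
{"fn": "arm_command", "kwargs": {"plan": [[[0.0025, 0, 0.004, 0, -0.1, 0, 0], [0.0025, 0, 0.005, 0, -0.2, 0, 0], [0.0025, 0, 0.005, 0, -0.4, 0, 0]]]}}

```text
t: 10.42
tool_pos: [0.5133, -0.0594, 0.0617]
tool_rot: [-2.156, 0.136, 2.163]
contact_force: [3.4, 0.6, 9.6]
opening: 0.0002
```

```bash
python3 -c "
from h import *
p,M=st();print(M[:,0].round(3))
snap('top','t4.png',(220,155,325,260),6)"
```

```text
t 10.42 tcp [513.3 -59.4  61.7] case [-22.2  -0.9  61.7] F [3.4 0.6 9.6] open 0.0002 q [-0.26 -0.03  2.   -0.    1.18  1.44]
[-0.003 -0.003 -1.   ]
```

View pics/t4.png

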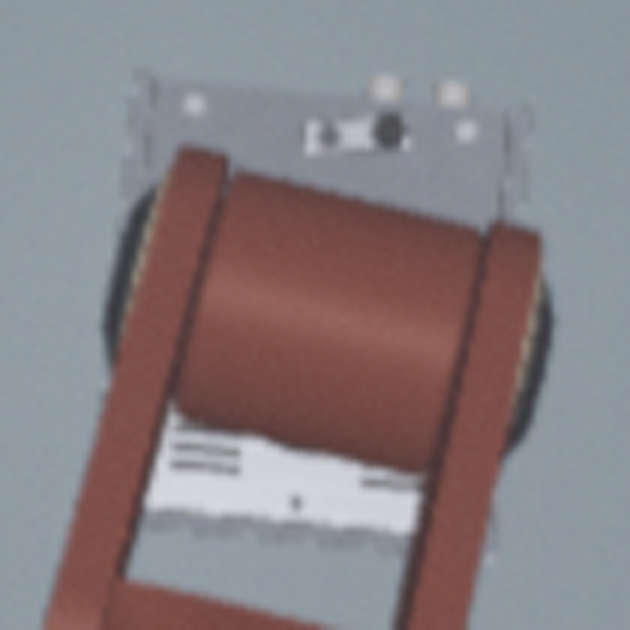

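The hole is now at row 503, about 18 mm moved, and the board strip is hidden, so the cover is almost home. I'll push until the lateral force rises.

Call:
{"fn": "arm_command", "kwargs": {"plan": [[[0.0023, 0, 0.004, 0, -0.3, 0, 0], [0.0023, 0, 0.003, 0, -0.3, 0, 0]]]}}

```text
t: 10.63
tool_pos: [0.512, -0.0595, 0.0618]
tool_rot: [-2.161, 0.137, 2.159]
contact_force: [2.8, 2.1, 8.7]
opening: -0.0002
```

Call:
{"fn": "arm_command", "kwargs": {"plan": [[[0.0023, 0, 0.003, 0, -0.3, 0, 0], [0.0023, 0, 0.003, 0, -0.3, 0, 0]]]}}

```text
t: 10.8
tool_pos: [0.512, -0.0595, 0.0618]
tool_rot: [-2.165, 0.138, 2.154]
contact_force: [2.3, 1.6, 8.2]
opening: -0.0002
```

Call:
{"fn": "arm_command", "kwargs": {"plan": [[[0.0025, 0, 0.005, 0, -0.6, 0, 0], [0.0025, 0, 0.005, 0, -0.6, 0, 0], [0.0025, 0, 0.005, 0, -0.6, 0, 0]]]}}

```text
t: 11.05
tool_pos: [0.5067, -0.0595, 0.0618]
tool_rot: [-2.156, 0.139, 2.163]
contact_force: [3.7, -0.2, 8.6]
opening: 0.0003
```

```bash
python3 -c "
from h import *
p,M=st();print(M[:,0].round(3))"
```

```text
t 11.05 tcp [506.7 -59.5  61.8] case [-28.8  -1.7  61.8] F [ 3.7 -0.2  8.6] open 0.0003 q [-0.26 -0.05  2.01 -0.01  1.18  1.44]
[-0.003 -0.004 -1.   ]
```

Call:
{"fn": "arm_command", "kwargs": {"plan": [[[-0.01, 0, 0, 0, 0, 0, 0], [-0.03, 0, 0, 0, 0, 0, 0], [-0.03, 0, 0, 0, 0, 0, 0], [-0.02, 0, 0, 0, 0, 0, 0], [0, 0, 0, 0, 0, 0, 0]]]}}

```text
t: 11.47
tool_pos: [0.5031, -0.0581, 0.151]
tool_rot: [-2.143, 0.137, 2.174]
contact_force: [0.1, 0.2, 0.2]
opening: -0.0001
```

```bash
python3 -c "
from h import *
go(72,-24,110,0)
marks(['side','top'],['cover_top','catch_knob','catch_pivot','end_wall'])
snap('side','s3.png',(220,150,350,250),6)"
```

```text
t 11.47 tcp [503.1 -58.1 151. ] case [-32.5  -0.8 151. ] F [0.1 0.2 0.2] open -0.0001 q [-0.26 -0.16  1.96 -0.01  1.36  1.44]
shift [  39.6   21.8 -105.4] M [[-0.014, -0.124, -0.992], [-0.002, -0.992, 0.124], [-1.0, 0.003, 0.014]]
turn about x 89.3 (+-180)
side cover_top 0.71 [528.  -58.1  61.9]
side cover_top 0.43 [ 474.8 -355.7   -3.7]
side catch_knob 0.5 [606.8 -92.4  71.5]
side catch_pivot 0.92 [606.2 -68.1  54.8]
side catch_pivot 0.37 [ 5.065e+02  3.596e+02 -2.000e-01]
side end_wall 0.82 [452.6 -46.6  57. ]
top cover_top 0.74 [515.7 -61.3  57.4]
top catch_knob 0.45 [606.9 -86.5  68.7]
top catch_pivot 0.59 [606.5 -70.1  56.5]
top end_wall 0.89 [452.3 -49.   62.1]
top end_wall 0.7 [731.4 316.    3. ]
```

View pics/s3.png

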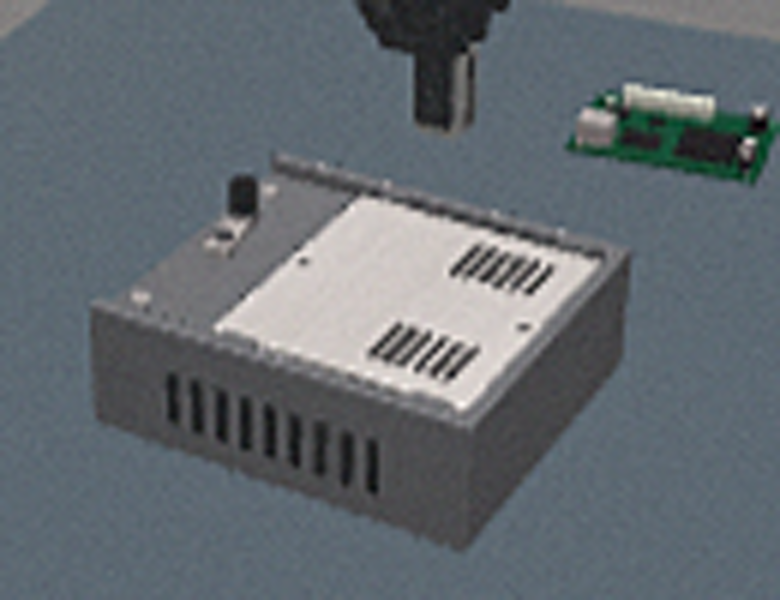

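The cover looks home: it lies flush along the end wall, with its front edge clear of the catch and the ears hidden under the lips. For the catch I'll straddle the knob with the jaws at 45°.

Call:
{"fn": "arm_command", "kwargs": {"plan": [[[0, 0.005, -0.02, 0, 0, 0, 0.03], [0, 0.006, -0.03, 0, 0, 0, 0.03], [0, 0.006, -0.03, 0, 0, 0, 0.03], [0, 0.005, -0.025, 0, -0.8, 0, 0.03], [0.005, 0, 0, -6.4, 0, 0, 0.03], [0.005, 0, 0, -6.4, 0, 0, 0.03], [0.005, 0, 0, -6.4, 0, 0, 0.03], [0.005, 0, 0, -6.4, 0, 0, 0.03], [0.005, 0, 0, -6.4, 0, 0, 0.03], [0.005, 0, 0, -6.4, 0, 0, 0.03], [0.005, 0, 0, -6.4, 0, 0, 0.03], [0, 0, 0, 0, 0, 0, 0.03], [0, 0, 0, 0, 0, 0, 0.03]]]}}

```text
t: 13.0
tool_pos: [0.6019, -0.0932, 0.0954]
tool_rot: [1.783, 0.682, -1.872]
contact_force: [-0.2, -0.3, 0.8]
opening: 0.0302
```

```bash
python3 -c "
from h import *
go(74,-23.5,90,-45)"
```

```text
t 13.0 tcp [601.9 -93.2  95.4] case [ 69.6 -24.6  95.4] F [-0.2 -0.3  0.8] open 0.0302 q [-0.27  0.17  1.73 -0.01  1.3   0.61]
shift [ 5.2  2.6 -4. ] M [[-0.051, 0.638, -0.769], [0.006, -0.769, -0.639], [-0.999, -0.038, 0.036]]
turn about x 1.1 (+-180)
```

Call:
{"fn": "arm_command", "kwargs": {"plan": [[[0, 0.0025, -0.004, 0.6, 2.0, 2.1, 0.03], [0, 0.001, -0.001, 0.3, 0.5, 0.5, 0.03], [0, 0, 0, 0, 0, 0, 0.03]]]}}

```text
t: 13.25
tool_pos: [0.6081, -0.0928, 0.0947]
tool_rot: [1.844, 0.633, -1.823]
contact_force: [-0.5, -0.4, 0.1]
opening: 0.0298
```

```bash
python3 -c "
from h import *
go(74,-23.5,69,-45)
snap('side','s4.png',(220,150,350,250),6)"
```

```text
t 13.25 tcp [608.1 -92.8  94.7] case [ 75.7 -23.5  94.7] F [-0.5 -0.4  0.1] open 0.0298 q [-0.27  0.14  1.76  0.    1.23  0.63]
shift [25.7 -1.4  1.5] M [[0.012, 0.62, -0.784], [-0.001, -0.784, -0.62], [-1.0, 0.008, -0.009]]
turn about x -0.2 (+-180)
```

View pics/s4.png

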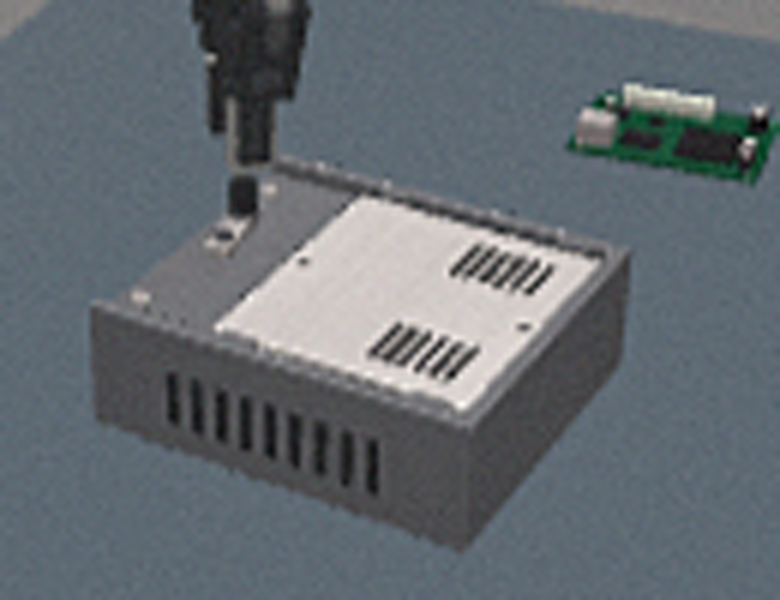

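The fingers straddle above the knob at (242,195), seen along the jaw axis. I'll lower gently.

Call:
{"fn": "arm_command", "kwargs": {"plan": [[[0.004, -0.002, 0.001, 0, 0, 0, 0.03], [0.005, 0, 0, 0, -0.3, 0, 0.03], [0.005, 0, 0, 0, 0, 0, 0.03], [0.005, 0, 0, 0, 0, 0, 0.03], [0.003, 0, 0, 0, 0, 0, 0.03], [0.001, 0, 0, 0, 0, 0, 0.03]]]}}

```text
t: 13.8
tool_pos: [0.6067, -0.0921, 0.0703]
tool_rot: [1.838, 0.63, -1.83]
contact_force: [-0.2, 0.6, 0.1]
opening: 0.0302
```

```bash
python3 -c "
from h import *
go(74,-23.5,69,-45)"
```

```text
t 13.8 tcp [606.7 -92.1  70.3] case [ 74.2 -22.9  70.3] F [-0.2  0.6  0.1] open 0.0302 q [-0.27  0.17  1.77 -0.    1.2   0.63]
shift [1.3 0.3 0.5] M [[0.006, 0.619, -0.785], [-0.005, -0.785, -0.619], [-1.0, 0.008, -0.002]]
turn about x -0.3 (+-180)
```

Call:
{"fn": "arm_command", "kwargs": {"plan": [[[0.0005, -0.0035, 0.001, 0, 0, 0, 0.03], [0.0005, -0.0035, 0.001, 0, 0, 0, 0.03], [0, -0.0033, 0.0007, 0, 0, 0, 0.03], [0, -0.0027, 0.0018, 0, 0, 0, 0.03], [0, -0.0027, 0.0018, 0, 0, 0, 0.03], [0, -0.0027, 0.0018, 0, 0, 0, 0.03]]]}}

```text
t: 14.3
tool_pos: [0.5899, -0.086, 0.0694]
tool_rot: [1.837, 0.618, -1.823]
contact_force: [1.1, -3.1, -1.3]
opening: 0.0299
```

```bash
python3 -c "
from h import *
go(48.6,-10.6,69,-45)
marks(['side','top'],['catch_knob','catch_pivot'])"
```

```text
t 14.3 tcp [589.9 -86.   69.4] case [ 56.8 -18.8  69.4] F [ 1.1 -3.1 -1.3] open 0.0299 q [-0.26  0.13  1.82 -0.01  1.18  0.64]
shift [  0.2 -11.6   0.1] M [[0.013, 0.619, -0.785], [-0.014, -0.785, -0.619], [-1.0, 0.019, -0.001]]
turn about x -0.3 (+-180)
side catch_knob 0.41 [605.3 -90.2  70.7]
side catch_pivot 0.89 [605.8 -71.5  56.4]
top catch_knob 0.45 [606.9 -86.5  68.7]
top catch_pivot 0.59 [606.5 -70.1  56.5]
```

Call:
{"fn": "arm_command", "kwargs": {"plan": [[[0, -0.004, 0.001, 0, 0, 0, 0.03], [0, -0.004, 0.0008, 0, 0, 0.3, 0.03], [0, -0.004, 0.0005, 0, 0, 0.3, 0.03], [0, -0.004, 0, 0, 0, 0.3, 0.03]]]}}

```text
t: 14.83
tool_pos: [0.5783, -0.075, 0.0698]
tool_rot: [1.838, 0.599, -1.812]
contact_force: [1.4, -2.0, -0.2]
opening: 0.0303
```

```bash
python3 -c "
from h import *
get_image('side');get_image('top')
go(43.4,-2.8,69,-45)
marks(['side','top'],['catch_knob'])"
```

```text
t 14.93 tcp [577.9 -74.   69.6] case [43.5 -8.2 69.6] F [ 0.2 -0.6  0.2] open 0.03 q [-0.25  0.09  1.86 -0.02  1.16  0.67]
shift [ 0.4 -4.  -3.7] M [[0.023, 0.619, -0.785], [-0.027, -0.785, -0.619], [-0.999, 0.035, -0.001]]
turn about x -0.3 (+-180)
```

Call:
{"fn": "arm_command", "kwargs": {"plan": [[[0, -0.004, -0.002, 0, 0, 1.0, 0.03], [0, -0.004, -0.002, 0, 0, 0.6, 0.03], [0, -0.004, -0.002, 0, 0, 0.6, 0.03], [0, -0.003, -0.002, 0, 0, 0.5, 0.03]]]}}

```text
t: 15.37
tool_pos: [0.5762, -0.0586, 0.0692]
tool_rot: [1.836, 0.543, -1.777]
contact_force: [5.4, -12.4, -2.7]
opening: 0.0304
```

```bash
python3 -c "
from h import *
get_image('side');get_image('top')
go(41.6,6.4,69,-45)
marks(['side','top'],['catch_knob'])"
```

```text
t 15.47 tcp [576.6 -58.6  69.4] case [40.6  6.9 69.4] F [ 3.4 -6.2 -1.7] open 0.0301 q [-0.2   0.06  1.89 -0.06  1.12  0.73]
shift [ 0.5  1.1 -0.4] M [[0.058, 0.616, -0.785], [-0.071, -0.782, -0.619], [-0.996, 0.092, -0.001]]
turn about x -0.3 (+-180)
side catch_knob 0.6 [5.057e+02 3.582e+02 4.000e-01]
```

The force rose to 12 N at the expected shut position, so the catch is probably on its stop. I'll back off to centre on the knob, lift clear and look.

Call:
{"fn": "arm_command", "kwargs": {"plan": [[[0, 0.004, 0, 0, 0, -2.0, 0.03], [0, 0.003, 0, 0, 0, -2.0, 0.03], [-0.01, 0, 0, 0, 0, 0, 0.03], [-0.02, 0, 0, 0, 0, 0, 0.03], [-0.03, 0, 0, 0, 0, 0, 0.03], [-0.03, 0, 0, 0, 0, 0, 0.03], [-0.03, 0, 0.02, 0, 0, 0, 0.03], [-0.02, 0, 0.04, 0, 0, 0, 0.03], [0, 0, 0.04, 0, 0, 0, 0.03], [0, 0, 0.04, 0, 0, 0, 0.03], [0, 0, 0.03, 0, 0, 0, 0.03], [0, 0, 0, 0, 0, 0, 0.03]]]}}

```text
t: 16.57
tool_pos: [0.4397, -0.1582, 0.218]
tool_rot: [1.831, 0.626, -1.818]
contact_force: [0.6, 0.5, -0.4]
opening: 0.03
```

```bash
python3 -c "
from h import *
snap('side','s5.png',(220,150,350,250),6)
snap('top','t5.png',(220,155,325,260),6)
st()
marks(['side','top'],['catch_knob','catch_pivot','cover_top','catch'])"
```

```text
t 16.67 tcp [ 442.  -156.6  218. ] case [ -82.2 -105.4  218. ] F [ 0.6  0.2 -0.2] open 0.03 q [-0.5  -0.34  1.99 -0.    1.48  0.4 ]
side catch_knob 0.46 [578.5 -63.3  71.1]
side catch_pivot 0.89 [610.2 -69.9  55.7]
side catch_pivot 0.51 [ 5.079e+02  3.602e+02 -2.000e-01]
side cover_top 0.75 [513.  -59.1  62.3]Traceback (most recent call last):
  File "<string>", line 6, in <module>
    marks(['side','top'],['catch_knob','catch_pivot','cover_top','catch'])
    ~~~~~^^^^^^^^^^^^^^^^^^^^^^^^^^^^^^^^^^^^^^^^^^^^^^^^^^^^^^^^^^^^^^^^^
  File "h.py", line 8, in marks
    for r in f(c,t)[:2]:
             ~^^^^^
ValueError: it knows: board, case, catch_knob, catch_pivot, cover_top, end_wall, flux, gasket, lip, screwdriver
```

View pics/t5.png

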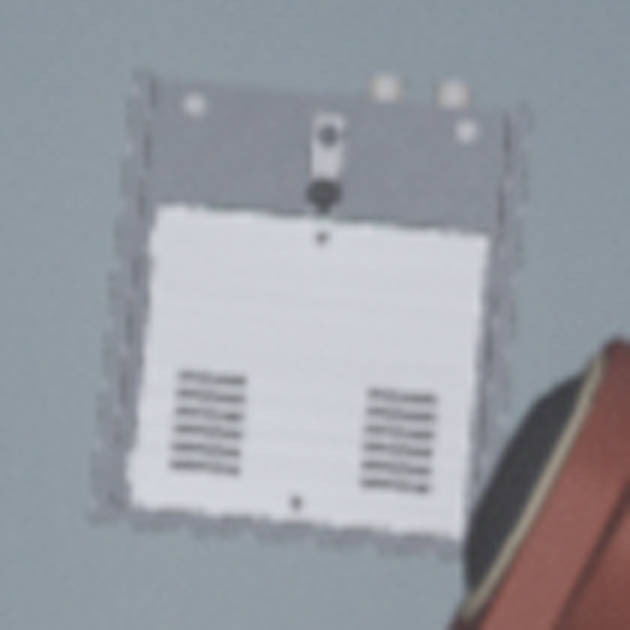

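The top view shows the bar along the case's -x, from pivot (329,135) to knob (323,193). That is parallel to the line through the cover's holes, and the cover is flush at the end wall. One numeric check of the home gap remains.

Run:
```python
from h import *
ims=np.mean([get_image("top").astype(float) for _ in range(4)],axis=0).mean(2).astype(np.float32)
K=calibration("top");T=np.linalg.inv(K["cam_to_world"])
def prof(xs,y,z):
    out=0
    for yy in y:
        p=np.array([P(x,yy,z)/1000 for x in xs]); c=p@T[:3,:3].T+T[:3,3]
        u=(K["fx"]*c[:,0]/c[:,2]+K["cx"]).astype(np.float32); v=(K["fy"]*c[:,1]/c[:,2]+K["cy"]).astype(np.float32)
        out=out+cv2.remap(ims,u[None],v[None],cv2.INTER_LINEAR)[0]
    return out/len(y)
ys=np.r_[15:50:2]; ys=np.r_[-ys,ys]
for lo,hi,n in((30,46,'rear edge (home 38)'),(-96,-72,'front')):
    xs=np.arange(lo,hi,1.); print(n,[(int(x),int(g)) for x,g in zip(xs,prof(xs,ys,62))])
xs=np.arange(84,98,1.); print('case +x outer(90)',[(int(x),int(g)) for x,g in zip(xs,prof(xs,np.r_[15:50:2],60))])
marks(['top'],['catch_knob','catch_pivot','cover_top','end_wall'])
snap("top","full.png")
marks(['top','side'],['screwdriver','flux','board'])
```

```text
rear edge (home 38) [(30, 209), (31, 209), (32, 209), (33, 209), (34, 206), (35, 200), (36, 189), (37, 176), (38, 160), (39, 147), (40, 140), (41, 140), (42, 141), (43, 142), (44, 142), (45, 143)]
front [(-96, 154), (-95, 154), (-94, 153), (-93, 150), (-92, 148), (-91, 146), (-90, 144), (-89, 143), (-88, 143), (-87, 144), (-86, 146), (-85, 150), (-84, 160), (-83, 174), (-82, 188), (-81, 198), (-80, 205), (-79, 209), (-78, 210), (-77, 210), (-76, 210), (-75, 210), (-74, 209), (-73, 209)]
case +x outer(90) [(84, 139), (85, 140), (86, 141), (87, 143), (88, 145), (89, 147), (90, 149), (91, 150), (92, 151), (93, 151), (94, 152), (95, 152), (96, 151), (97, 151)]
top catch_knob 0.4 [583. -63.  71.]
top catch_pivot 0.6 [605.  -65.5  60.3]
top cover_top 0.87 [513.9 -60.5  62.4]
top end_wall 0.86 [454.9 -49.1  61.2]
top flux 0.75 [728.2 316.3   4. ]
top board 0.79 [ 477.3 -354.6    3.2]
side screwdriver 0.7 [506.1 358.6   0.8]
side flux 0.59 [728.8 315.4  -0.9]
side board 0.86 [ 475.7 -359.7   -1.1]
```

View pics/s5.png

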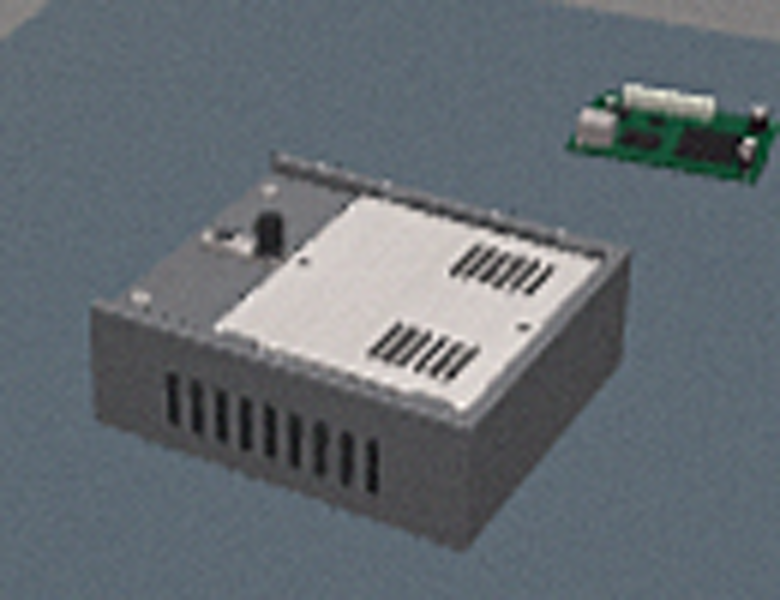

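```bash
python3 -c "
from h import *
print(finish_job()); st()"
```

```text
the job is handed in; nothing more can be done
None
the job is handed in; nothing more can be done
```

The cover is home against the end wall and the catch is shut behind it, as far as the cameras and forces show. I handed the job in at about 17 s of the 64 s; it gave no verdict.

**Cover:** I pressed it near its middle with shut fingers and dragged it about 18 mm along the case's -x, until the fingertip slipped on it at the wall. The highest force I read on it was about 13 N, against the 20 N limit. Readings come only at the end of each move.

**Catch:** I straddled the knob with the jaws part open and swung it round until the force rose to about 12 N at the stop. Then I lifted clear and moved the arm away.

**Last checks:**
- **Cover position:** its centre is about 22 mm on the -x side of the case centre, where home is -22 mm, good to about 1 mm. The gap from pivot to cover edge reads about 34 mm, as it should when home. The ears are out of sight under the lips.
- **Catch angle:** the bar lies along the case's -x within about 2°.
- **Bystanders:** the flux bottle, board and screwdriver read where they were at the start, within the networks' error.

**Doubts:**
- **Home position:** the pull while dragging and at the final slip were much the same, about 3 N. So "home" rests on the images and on the catch closing, not on a clear force step.
- **First drag steps:** these were taken up by compliance in the arm and did not move the cover.
- **Late swing:** I gave one tilt correction the wrong way, which tilted the tool about 5° before I backed off. It had no visible effect.
- **Networks:** a few readings came from older pictures, so I retook the pictures before the last checks.

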